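# Find the heavy side of a shaker's flywheel on the balancing stand and hold it down

### The job

Lift the orbital shaker's toothed flywheel out of its wooden cradle and lower its axle, without dropping it, fully home into the two slotted uprights of the balancing stand. A counterweight is clamped inside the disc, out of sight: turn the disc by hand to feel which side is heavy and bring that side straight down. Finish while still gripping the disc, holding it at rest like that on the stand so that I can mark the light side at the top, and leave the things standing around where they are.

Things in the scene. Friction and masses are not known exactly. Their poses are not given: they have to be found in the camera images.
- flywheel: Loose flywheel, 0.84 kg, its level axle across the cradle's two cheeks. Origin: centre of axle and disc; y along the axle; z up when its end blocks stand upright. Disc radius 64 mm, 20 mm thick; hub radius 22, 50 mm long; eight rim teeth, 45 degrees apart. The disc turns on the axle, the axle itself does not. Alike both ways round. Hidden weight: 0.24 kg, 45 mm off the axis.
- disc (a joint): Angle of the disc on its axle (rad), positive about the flywheel's y axis (z towards x). At 0 tooth 0 points along the flywheel's z. It says nothing of the heavy side. Seals drag with 0.13 N m either way, the heavy side pulls with at most 0.09 to 0.12 N m: it stays where left. At the teeth turning takes 0.2 to 3.5 N: equal both ways with the heavy side down (or up), less while it sinks.
- tooth0 (a point): Point on one of the eight equal teeth, 77 mm from the axis; the small brass plug in each face lies under this tooth, 42 mm from the axis. Each tooth is a square steel bar end 14 mm wide along the rim, 20 mm thick along the axle, from radius 64 to 84 mm; straight sides parallel to its radius. z points outward, y along the axle.
- axle_end (a point): Centre of one of the two end blocks of the axle, 49 mm from the flywheel's origin along its y (the other at -49 mm). Each block is plain steel, 16 mm along x, 26 mm along y (36 to 62 mm out), 30 mm along z. In the cradle or the stand it has 1 to 2 mm play along x and may rock with the disc: up to 0.04 rad either way in the cradle, 0.067 rad in the stand.
- stand: Fixed grey balancing stand. Base 170 x 140 x 14 mm, two uprights at y = +49 and -49 mm, 12 mm thick along y, 47 mm wide, top at 147 mm. In each an open slot from above, 18 mm wide, centred on x = 0, floor at 110 mm, straight walls to 135 mm, flared mouth above (about 34 mm wide). The disc fits between the uprights (86 mm apart inside). Origin: centre of its underside, z up.
- slot_home (a point): Where the flywheel's origin is when the axle is home in the stand: 125 mm above the middle of the stand's underside, halfway between the uprights. Axes as the stand: y is the line of the axle. The axle can lie up to about 7 mm to either side along y.
- rest: Fixed plywood cradle. Base 150 x 130 x 9 mm, two cheeks at y = +49 and -49 mm, 14 mm thick, 70 mm wide, 94 mm high, each with a notch from above 17 mm wide, 14 mm deep, floor at 80 mm, in which the axle's end blocks stand at the start (axle 95 mm up). Origin: centre of its underside, z up.
- wellplate: Bystander: lidded six-well plate, 128 by 86 by 21 mm, origin at the centre of its underside.
- mouse: Bystander: computer mouse, 105 by 60 by 32 mm, origin at the centre of its underside.
- screwtray: Bystander: small open steel tray, 100 by 70 by 22 mm, origin at the centre of its underside.
- jar: Bystander: amber jar with white cap, 64 mm across, 85 mm high, origin at the centre of its underside.
Not all that is in view belongs to the job. Leave any orange or purple look-alike of the flywheel alone. What is shaped like the stand but green is not meant.

How it is judged (in metres and radians):
On the way:
1. the flywheel's axle lies fully home in both slots of the stand (z of flywheel in the frame of stand between 0.12 and 0.1295 m and x of flywheel in the frame of stand between -0.006 and 0.006 m and y of flywheel in the frame of stand between -0.012 and 0.012 m and angle between the y axis of flywheel and the y axis of stand, either way round below 0.06 rad), for 0.2 s.
At the end, for the whole second after the job is handed in: the axle is home in both slots (within 4.5 mm of its height), the hidden counterweight is within 17 degrees of straight down below the axle, and the fingers grip the flywheel with more than 2 N while it is at rest (all of step 1 and angle between counterweight's own z axis and vertical below 0.3 rad and contact force between the fingers and flywheel above 2 N and velocity of joint disc between -0.15 and 0.15 rad/s and linear speed of flywheel below 0.03 m/s); the arm keeps its last pose, push and grip.
It fails at once if the flywheel is let fall: it moves faster than 0.4 m/s with no finger on it (linear speed of flywheel above 0.4 m/s and contact force between the fingers and flywheel below 0.05 N).
It fails at once if a bystander is moved by more than 20 mm (distance of any of wellplate, mouse, screwtray, jar from where it was at the start of the episode above 0.02 m).
It also fails if it takes over 72 s, if anything falls off the work surface, if the arm or the gripper's body presses on something with over 40 N, if the wrist force passes 120 N, or if a joint passes its speed limit or range.

### The arm

A 6-joint arm with a two-finger parallel gripper is mounted at the origin on the work surface. World frame = base frame: x ahead of the robot, y to its left, z up, the work surface at z = 0. Lengths are in mm, angles in rad, forces in N, time in s.
With the tool pointing down it reaches from about 350 to 875 mm from the base axis. Payload 4.2 kg.
Tool frame: the origin (TCP) lies between the finger pads; the fingertips stand 25 mm ahead of it and the grasp point (between the pads) lies 6 mm ahead of it; z points along the fingers, y is the line along which they close (so a half turn about z gives the same grasp; the last joint's range is limited). The gripper opens to 85 mm and grips with 20 to 120 N. Pads are 22 mm wide; open, the fingers measure 114 mm over their backs; the gripper's body (76 mm by 85 mm) begins 54 mm behind the grasp point. The pads swing forward as they close: fully open they stand 13 mm farther back than shut.
Start: joints at [-0.86, 0.385, 0.008, 0, -1.194, -0.259], TCP at [272.878, -562.261, 256.312] pointing down, gripper open.
Joint ranges: [-3.14, 3.14], [-1.21, 2.06], [-1.07, 1.41], [-3.16, 2.05], [-2.99, -0.16], [-3.1, 3.1]. Speed limits (rad/s): [2.79, 2.79, 3.14, 3.14, 3.14, 3.14].

### API

Orientations are given as a unit quaternion [x, y, z, w].
In Python, from bench import read_state, imaging, workorder, nets gives the robot as it stands.
- The arm moves only by the tool apply_moves, never from a script. Its argument "rows" is a list of rows, each an object with "hand": the opening, from -1 (shut) to 1 (fully open); "delta_pos": the shift along the tool's x, y, z in mm, a list of three; "yaw": the turn about the tool's z in rad. A call has 1 to 12 rows; each row is the pose to reach, as a shift and turn from the pose commanded when the call began, along the tool's axes at that moment; what a row does not reach only later rows make up. A row lasts 1/12 s, in which the tool goes at most 41.7 mm and 7.16 degrees, less where a joint would pass 70% of its speed; a pose out of reach is approached as far as the arm can. A call with a gripper value outside its range is refused whole. The fingers move at their own pace and stop on an object; the grip force is fixed at half the most. Time passes only in rows, so rows that repeat a pose let the fingers close. It gives the time, the measured TCP pose, the force, the opening and the grip force at its end, in the units of the state.
- read_state(): the state, without advancing time (a new reading comes with each control period).
- imaging.get_image(name): name is "side" or "top"; returns a dict with "pixels" (480x640x3 uint8, red, green, blue), "fx", "fy", "cx", "cy" (pixels), "xyz" and "rotation" of the camera in the world. Camera axes: x right, y down, z forward; pixel columns grow to the right and rows downward; lengths in mm; the calibration is good to about 2 mm. A picture is of the moment at which its call begins. There is no depth.
- workorder.job_done(): hands the job in; it is judged then, once.
Trained networks look in the newest picture that a camera, given by its name, has taken for a name from the list of things; names that differ only in an ending like _2 or _b are one class to them, and where a whole thing is asked for, a point or a joint stands for the part that bears it (a point fixed in the world has none). Each returns a list of dicts, best first, with "score" (0 to 1); they miss things now and then, are a little off and sometimes report something else, mostly with a low value. They report only what shows in the picture. A call takes as long as a camera call. They do not tell look-alikes from the thing itself.
- nets.find_in(camera, query): "location" ([row, column] in pixels, amid what is visible of it).
- nets.pinpoint(camera, query): "location" ([row, column] in pixels: a listed point, or the origin of a listed thing).
The state is a dict: "clock": time; "joints": joint angles; "joint_vel": joint speeds; "joint_efforts": joint torques, N m; "position": TCP position; "ee_rot": TCP orientation; "contact_force": force on the tool from outside, world axes, zero at the start; "wrist_torque": the same for the moment, N m; "gripper_width": finger opening in mm; "grasp_force": force on a finger pad.
Only numpy, scipy, OpenCV 4.12 (cv2) and the standard library are available. Lean on these libraries where they do the work, as an engineer would, in place of code of your own. Each camera call takes 0.05 s, during which the arm holds its last target. There are 200 camera calls.

## Working session

There is one attempt and no reset: what is moved stays moved. The work goes in short steps, Python scripts to look and compute and a tool call to move; the robot and the scene stay as the last step left them, time stands still between calls to the robot, and variables do not carry over. Pictures are saved under pics/ and viewed, at most 10 in all, crops included, and the job is handed in when it is done.

Besides the shell and the picture viewer there is one more tool, called after "Request:" as name(argument=value, ...) on one line, values as JSON. apply_moves: Moves the arm, as the interface text tells. Its arguments: {"type":"object","properties":{"rows":{"type":"array"}},"required":["rows"]}

```bash
mkdir -p pics; ls; cat > h.py <<'E'
import numpy as np, cv2
from scipy.spatial.transform import Rotation as R
from bench import read_state, imaging, workorder, nets
def img(n,save=None):
    d=imaging.get_image(n)
    if save: cv2.imwrite('pics/'+save,d['pixels'][:,:,::-1])
    return d
def Rm(d):
    r=np.array(d['rotation'],float)
    return r if r.shape==(3,3) else R.from_quat(r).as_matrix()
def ray(d,rc):
    v=np.array([(rc[1]-d['cx'])/d['fx'],(rc[0]-d['cy'])/d['fy'],1]); return np.array(d['xyz'],float),Rm(d)@v
def atz(d,rc,z):
    o,v=ray(d,rc); return o+v*(z-o[2])/v[2]
def proj(d,p):
    c=Rm(d).T@(np.array(p,float)-np.array(d['xyz'])); return [d['cy']+d['fy']*c[1]/c[2], d['cx']+d['fx']*c[0]/c[2]]
def tri(d1,p1,d2,p2):
    o1,v1=ray(d1,p1);o2,v2=ray(d2,p2);A=np.stack([v1,-v2],1)
    s=np.linalg.lstsq(A,o2-o1,rcond=None)[0]; a=o1+v1*s[0];b=o2+v2*s[1]; return (a+b)/2,np.linalg.norm(a-b)
E
python3 - <<'E'
from h import *
D={n:img(n,n+'0.png') for n in('side','top')}
for n,d in D.items():
    print(n,d['xyz'],np.round(Rm(d),3).tolist(),d['fx'],d['cx'],d['cy'])
    for q in ['flywheel','stand','slot_home','rest','tooth0','axle_end','wellplate','mouse','screwtray','jar']:
        print(q,[(np.round(x['location']).tolist(),round(x['score'],2)) for x in nets.pinpoint(n,q)[:4]])
s=read_state();print(s)
E
```

```text
pics
side [325.73587357 733.52882914 784.72146217] [[-0.958, -0.196, 0.211], [-0.288, 0.632, -0.72], [0.008, -0.75, -0.661]] 467.8336634308399 318.34144647706586 236.23029944166285
flywheel [([175.0, 341.0], 0.64), ([169.0, 267.0], 0.62), ([201.0, 420.0], 0.61)]
stand [([460.0, 403.0], 0.75), ([314.0, 175.0], 0.74), ([353.0, 299.0], 0.59)]
slot_home [([424.0, 411.0], 0.86), ([272.0, 164.0], 0.67)]
rest [([207.0, 342.0], 0.92), ([175.0, 340.0], 0.23)]
tooth0 [([153.0, 346.0], 0.96), ([142.0, 265.0], 0.78), ([170.0, 423.0], 0.74)]
axle_end [([188.0, 399.0], 0.83), ([172.0, 284.0], 0.74), ([190.0, 335.0], 0.57)]
wellplate [([251.0, 230.0], 0.75)]
mouse [([453.0, 241.0], 0.97), ([205.0, 337.0], 0.45)]
screwtray [([274.0, 382.0], 0.63)]
jar [([170.0, 352.0], 0.71)]
top [ 388.24519147   -5.32695623 1467.59044516] [[-0.002, -0.995, 0.097], [-1.0, 0.001, -0.012], [0.011, -0.097, -0.995]] 578.6417116550638 320.7395354404468 245.6022829644227
flywheel [([234.0, 417.0], 0.95), ([321.0, 414.0], 0.94), ([151.0, 412.0], 0.55)]
stand [([144.0, 231.0], 0.78), ([346.0, 164.0], 0.71), ([234.0, 427.0],
[... 504 characters left out ...]
': array([-8.60426107e-01,  3.84648931e-01,  7.91103280e-03, -2.20182758e-05,
       -1.19402013e+00, -2.58568094e-01]), 'joint_vel': array([-0.00084231, -0.00049165,  0.00011983,  0.00076973,  0.00064558,
        0.00144779]), 'joint_efforts': array([ 5.26946678e-04, -3.92099226e+01,  1.88626009e+01,  4.19070169e+00,
       -2.54817714e-04,  8.95353871e-07]), 'position': array([ 272.86266223, -562.25893288,  256.34398799]), 'ee_rot': array([-2.23980675e-01,  9.74593585e-01, -1.21787652e-05,  1.79779712e-05]), 'contact_force': array([-0.18177054,  0.14738697,  0.58877702]), 'wrist_torque': array([-0.0035733 ,  0.0288463 , -0.00166401]), 'grasp_force': 0.0, 'gripper_width': 85.23999284023748}
```

View pics/top0.png

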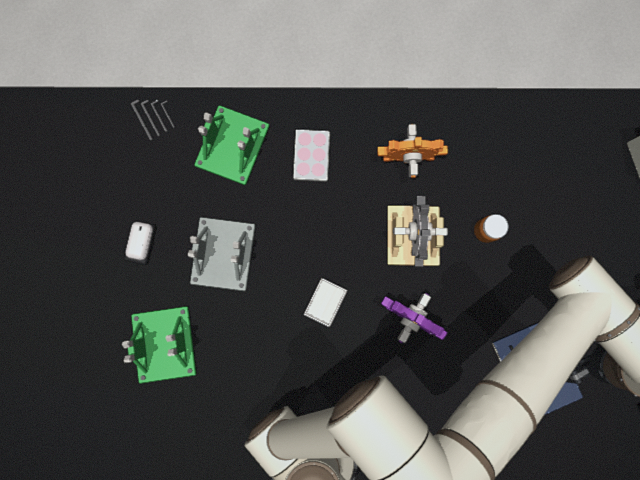

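View pics/side0.png

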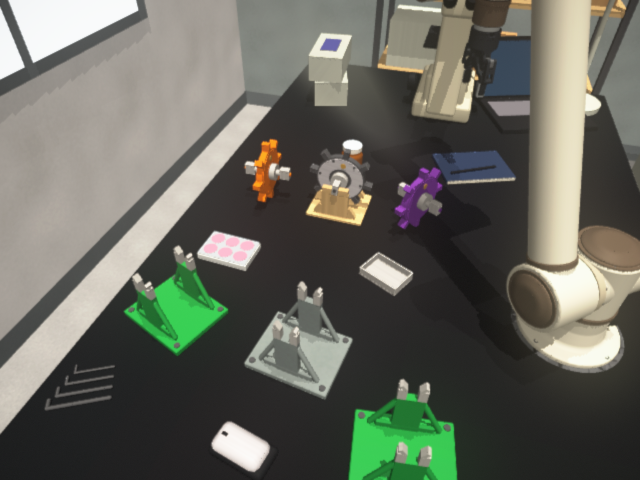

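The top view shows the steel flywheel in its cradle at about (231,420), the grey stand at (254,222), and green and orange/purple look-alikes around them. The side view shows the flywheel at (178,340) and the stand at (350,300). Both axles run roughly along world y.

```bash
python3 - <<'E'
from h import *
t=img('top');s=img('side')
def nn(c,q): return [(x['location'],x['score']) for x in nets.pinpoint(c,q)]
F=[tri(t,a,s,b) for a,_ in nn('top','flywheel') for b,_ in nn('side','flywheel')]
for p,e in F: 
    if e<15: print('fly',p.round(1),e.round(1))
for q,z in [('axle_end',95),('tooth0',170),('rest',0),('slot_home',125),('stand',0)]:
    for a,sc in nn('top',q): print('top',q,np.round(a),round(sc,2),atz(t,a,z).round(1))
    for a,sc in nn('side',q): print('side',q,np.round(a),round(sc,2),atz(s,a,z).round(1))
P=t['pixels']; hsv=cv2.cvtColor(P,cv2.COLOR_RGB2HSV)
def base(mask,box,z):
    m=np.zeros(mask.shape,np.uint8);r0,r1,c0,c1=box;m[r0:r1,c0:c1]=mask[r0:r1,c0:c1]
    m=cv2.morphologyEx(m,cv2.MORPH_OPEN,np.ones((3,3)))
    cs,_=cv2.findContours(m,cv2.RETR_EXTERNAL,cv2.CHAIN_APPROX_NONE);c=max(cs,key=cv2.contourArea)
    pts=np.array([atz(t,(p[0][1],p[0][0]),z)[:2] for p in c],np.float32)
    print(cv2.contourArea(c),cv2.minAreaRect(pts))
g=((hsv[...,1]<60)&(hsv[...,2]>90)).astype(np.uint8)
base(g,(205,300,180,270),14)
w=((hsv[...,0]<30)&(hsv[...,1]>50)&(hsv[...,2]>110)).astype(np.uint8)
base(w,(195,275,380,455),9)
st=read_state();print(R.from_quat(st['ee_rot']).as_matrix().round(4))
E
```

```text
fly [ 551.1 -252.8   98.7] 10.3
fly [ 349.3 -226.5   95.8] 10.3
fly [ 749.7 -244.    93.8] 2.0
top axle_end [165. 410.] 0.93 [ 718.5 -236.7   95. ]
top axle_end [297. 423.] 0.72 [ 399.9 -263.5   95. ]
top axle_end [230. 400.] 0.6 [ 559.5 -212.    95. ]
side axle_end [191. 402.] 0.94 [ 395.3 -245.8   95. ]
side axle_end [188. 334.] 0.73 [ 561.2 -204.4   95. ]
side axle_end [172. 284.] 0.57 [ 707.3 -236.4   95. ]
side axle_end [178. 341.] 0.28 [ 554.2 -253.6   95. ]
top tooth0 [319. 415.] 0.87 [ 350.7 -231.   170. ]
top tooth0 [140. 419.] 0.67 [ 759.5 -247.2  170. ]
top tooth0 [231. 427.] 0.57 [ 548.1 -261.7  170. ]
side tooth0 [152. 346.] 0.96 [ 547.3 -259.9  170. ]
side tooth0 [144. 265.] 0.81 [ 754.9 -234.9  170. ]
side tooth0 [174. 422.] 0.77 [ 352.5 -221.9  170. ]
side rest [205. 342.] 0.76 [ 550.9 -265.1    0. ]
side rest [190. 335.] 0.22 [ 588.1 -327.6    0. ]
top slot_home [251. 217.] 0.95 [507.6 219.8 125. ]
top slot_home [129. 223.] 0.78 [796.4 210.1 125. ]
top slot_home [349. 151.] 0.55 [283.  366.7 125. ]
side slot_home [311. 297.] 0.91 [513.7 221.5 125. ]
side slot_home [422. 411.] 0.83 [287.5 370.7 125. ]
side slot_home [273. 162.] 0.62 [795.7 209.4 125. ]
top stand [256. 223.] 0.83 [506.  225.9   0. ]
top stand [142. 232.] 0.62 [801.8 207.5   0. ]
top stand [235. 415.] 0.29 [ 559.3 -264.1    0. ]
side stand [312. 178.] 0.77 [792.8 201.    0. ]
side stand [171. 353.] 0.74 [ 561.6 -437.2    0. ]
side stand [354. 297.] 0.61 [514.4 227.9   0. ]
side stand [458. 402.] 0.57 [284.3 368.4   0. ]
3413.5 ((511.10845947265625, 233.5303955078125), (156.81455993652344, 170.30615234375), 82.8097915649414)
882.5 ((557.8407592773438, -225.51966857910156), (66.01425170898438, 148.4057159423828), 89.94894409179688)
[[-0.8997 -0.4366 -0.    ]
 [-0.4366  0.8997 -0.    ]
 [ 0.     -0.     -1.    ]]
```

```bash
cat > a.py <<'E'
from h import *
from scipy.optimize import least_squares
t=img('top');s=img('side')
def edges(d,box,test):
    P=d['pixels'];hsv=cv2.cvtColor(P,cv2.COLOR_RGB2HSV);m=test(hsv).astype(np.uint8)
    k=np.zeros_like(m);r0,r1,c0,c1=box;k[r0:r1,c0:c1]=m[r0:r1,c0:c1]
    k=cv2.morphologyEx(k,cv2.MORPH_CLOSE,np.ones((5,5)));cs,_=cv2.findContours(k,cv2.RETR_EXTERNAL,cv2.CHAIN_APPROX_NONE)
    return max(cs,key=cv2.contourArea)[:,0,:]
def fit(d,c,z,hx,hy,x0):
    pts=np.array([atz(d,(p[1],p[0]),z)[:2] for p in c])
    def f(q):
        a=np.c_[np.cos(q[2]),np.sin(q[2])][0];b=np.array([-a[1],a[0]]);u=(pts-q[:2])@a;v=(pts-q[:2])@b
        dx=np.abs(u)-hx;dy=np.abs(v)-hy
        return np.where((dx<0)&(dy<0),np.maximum(dx,dy),np.hypot(np.maximum(dx,0),np.maximum(dy,0)))
    r=least_squares(f,x0,loss='cauchy',f_scale=1.5);return r.x,np.median(abs(r.fun))
gt=lambda h:(h[...,1]<60)&(h[...,2]>85)
wt=lambda h:(h[...,0]>8)&(h[...,0]<30)&(h[...,1]>50)&(h[...,2]>110)
print('stand top',fit(t,edges(t,(205,300,180,270),gt),14,85,70,[510,224,-.07]))
print('stand side',fit(s,edges(s,(275,400,240,360),gt),14,85,70,[510,224,-.07]))
print('rest top',fit(t,edges(t,(195,275,380,455),wt),9,75,65,[556,-255,0]))
print('rest side',fit(s,edges(s,(150,230,300,380),wt),9,75,65,[556,-255,0]))
im=np.hstack([cv2.resize(t['pixels'][190:280,380:460],(533,600),interpolation=2)[:,:400],cv2.resize(s['pixels'][145:225,300:380],(400,600),interpolation=2)])
cv2.imwrite('pics/c1.png',im[...,::-1])
E
python3 a.py
```

```text
stand top (array([ 5.10088620e+02,  2.26353565e+02, -1.25428294e-01]), np.float64(0.9998134400140515))
stand side (array([ 5.10282683e+02,  2.30544925e+02, -1.26739001e-01]), np.float64(0.8733700380487406))
rest top (array([ 5.57494517e+02, -2.58304636e+02, -1.22284973e-02]), np.float64(1.0745200110508222))
rest side (array([ 5.57443450e+02, -2.50388844e+02, -2.08439171e-02]), np.float64(1.6201306964294382))
```

View pics/c1.png

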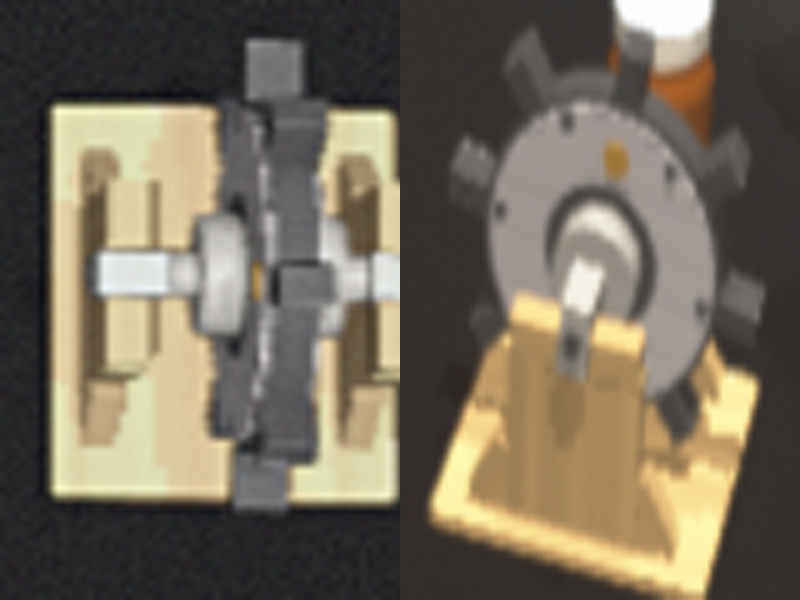

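The crop shows tooth 0 and its brass plug near the top of the disc, with the axle along y and seated in the cradle. The flywheel is at about (557,-255) and the stand at about (510,226) with yaw -0.125. I'm moving above the flywheel now.

Request:
apply_moves(rows=[{"hand": 1, "delta_pos": [-390, 152, 0], "yaw": 0.47}, {"hand": 1, "delta_pos": [-390, 152, 0], "yaw": 0.47}, {"hand": 1, "delta_pos": [-390, 152, 0], "yaw": 0.47}, {"hand": 1, "delta_pos": [-390, 152, 0], "yaw": 0.47}, {"hand": 1, "delta_pos": [-390, 152, 0], "yaw": 0.47}, {"hand": 1, "delta_pos": [-390, 152, 0], "yaw": 0.47}, {"hand": 1, "delta_pos": [-390, 152, 0], "yaw": 0.47}, {"hand": 1, "delta_pos": [-390, 152, 0], "yaw": 0.47}, {"hand": 1, "delta_pos": [-390, 152, 0], "yaw": 0.47}, {"hand": 1, "delta_pos": [-390, 152, 0], "yaw": 0.47}, {"hand": 1, "delta_pos": [-390, 152, 0], "yaw": 0.47}, {"hand": 1, "delta_pos": [-390, 152, 0], "yaw": 0.47}])

```text
clock: 3.0
position: [559.5, -252.7, 255.9]
ee_rot: [0.007, 1.0, 0.0, 0.0]
contact_force: [-0.5, -0.2, 0.1]
gripper_width: 85.1
grasp_force: 0.0
```

Request:
apply_moves(rows=[{"hand": 1, "delta_pos": [2, -2, 30], "yaw": 0}, {"hand": 1, "delta_pos": [2, -2, 60], "yaw": 0}, {"hand": 1, "delta_pos": [2, -2, 85], "yaw": 0}, {"hand": 1, "delta_pos": [2, -2, 99], "yaw": 0}, {"hand": 1, "delta_pos": [2, -2, 99], "yaw": 0}, {"hand": -0.3, "delta_pos": [2, -2, 99], "yaw": 0}, {"hand": -1, "delta_pos": [2, -2, 99], "yaw": 0}, {"hand": -1, "delta_pos": [2, -2, 99], "yaw": 0}, {"hand": -1, "delta_pos": [2, -2, 99], "yaw": 0}, {"hand": -1, "delta_pos": [2, -2, 99], "yaw": 0}, {"hand": -1, "delta_pos": [2, -2, 99], "yaw": 0}, {"hand": -1, "delta_pos": [2, -2, 99], "yaw": 0}])

```text
clock: 4.0
position: [555.9, -257.3, 158.5]
ee_rot: [0.009, 1.0, -0.0, 0.001]
contact_force: [-0.6, 1.6, 3.5]
gripper_width: 19.0
grasp_force: 59.7
```

Request:
apply_moves(rows=[{"hand": -1, "delta_pos": [0, -1, -5], "yaw": 0}, {"hand": -1, "delta_pos": [0, -1, -12], "yaw": 0}, {"hand": -1, "delta_pos": [0, -1, -22], "yaw": 0}, {"hand": -1, "delta_pos": [0, -1, -34], "yaw": 0}, {"hand": -1, "delta_pos": [0, -1, -48], "yaw": 0}, {"hand": -1, "delta_pos": [0, -1, -62], "yaw": 0}, {"hand": -1, "delta_pos": [0, -1, -76], "yaw": 0}, {"hand": -1, "delta_pos": [0, -1, -90], "yaw": 0}, {"hand": -1, "delta_pos": [0, -1, -100], "yaw": 0}, {"hand": -1, "delta_pos": [0, -1, -105], "yaw": 0}, {"hand": -1, "delta_pos": [0, -1, -105], "yaw": 0}])

```text
clock: 4.92
position: [555.2, -258.2, 263.2]
ee_rot: [0.009, 1.0, -0.0, 0.0]
contact_force: [0.2, -0.5, -9.0]
gripper_width: 19.2
grasp_force: 59.4
```

```bash
python3 - <<'E'
from h import *
t=img('top');s=img('side')
st=read_state();print(st['position'],st['contact_force'],st['wrist_torque'],st['gripper_width'])
im=np.hstack([cv2.resize(t['pixels'][180:280,380:446],(396,600),interpolation=2),cv2.resize(s['pixels'][80:200,300:380],(400,600),interpolation=2)])
cv2.imwrite('pics/c2.png',im[...,::-1])
E
```

```text
[ 554.56715791 -257.89239759  261.2730748 ] [ -0.53669219   0.53971007 -10.17565205] [ 0.059498   -0.06838758  0.02856308] 18.98727886214421
```

View pics/c2.png

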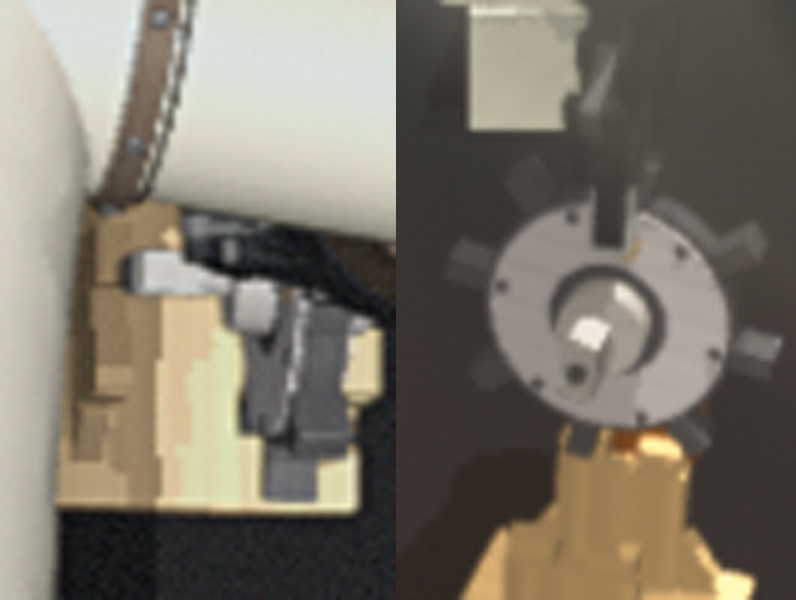

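The flywheel hangs level in the grip with its end blocks upright. I'll raise it so the disc clears the uprights, then carry it across.

Request:
apply_moves(rows=[{"hand": -1, "delta_pos": [0, 0, -15], "yaw": 0}, {"hand": -1, "delta_pos": [2, 10, -32], "yaw": 0.01}, {"hand": -1, "delta_pos": [4, 25, -48], "yaw": 0.02}, {"hand": -1, "delta_pos": [6, 45, -60], "yaw": 0.03}, {"hand": -1, "delta_pos": [9, 70, -65], "yaw": 0.04}, {"hand": -1, "delta_pos": [12, 98, -65], "yaw": 0.05}, {"hand": -1, "delta_pos": [15, 128, -65], "yaw": 0.06}, {"hand": -1, "delta_pos": [18, 160, -65], "yaw": 0.07}, {"hand": -1, "delta_pos": [21, 192, -65], "yaw": 0.08}, {"hand": -1, "delta_pos": [25, 224, -65], "yaw": 0.09}, {"hand": -1, "delta_pos": [29, 256, -65], "yaw": 0.1}, {"hand": -1, "delta_pos": [33, 286, -65], "yaw": 0.107}])

```text
clock: 6.02
position: [526.3, 29.9, 326.0]
ee_rot: [0.063, 0.998, -0.0, -0.001]
contact_force: [1.1, 0.6, -8.8]
gripper_width: 18.9
grasp_force: 60.0
```

```bash
python3 - <<'E'
from h import *
st=read_state();M=R.from_quat(st['ee_rot']).as_matrix();print(st['position'],M[:,1],M.T@(np.array([508.7,226,0])-st['position']))
E
```

```text
[526.32610082  29.89714765 325.99166547] [ 1.25324254e-01  9.92115631e-01 -6.36729109e-04] [ 41.1250218  192.55529562 325.98890287]
```

Request:
apply_moves(rows=[{"hand": -1, "delta_pos": [6, 28, 0], "yaw": 0}, {"hand": -1, "delta_pos": [12, 56, 0], "yaw": 0}, {"hand": -1, "delta_pos": [18, 84, 0], "yaw": 0}, {"hand": -1, "delta_pos": [24, 112, 0], "yaw": 0}, {"hand": -1, "delta_pos": [30, 138, 0], "yaw": 0}, {"hand": -1, "delta_pos": [35, 160, 0], "yaw": 0}, {"hand": -1, "delta_pos": [39, 178, 0], "yaw": 0}, {"hand": -1, "delta_pos": [41, 188, 0], "yaw": 0}, {"hand": -1, "delta_pos": [41, 192, 0], "yaw": 0}, {"hand": -1, "delta_pos": [41, 192, 0], "yaw": 0}])

```text
clock: 6.85
position: [510.6, 224.3, 326.4]
ee_rot: [0.062, 0.998, -0.001, -0.001]
contact_force: [0.2, 0.3, -7.9]
gripper_width: 19.1
grasp_force: 60.2
```

```bash
python3 - <<'E'
from h import *
t=img('top');s=img('side')
st=read_state();M=R.from_quat(st['ee_rot']).as_matrix();print(st['position'],M[:,1],M.T@(np.array([508.7,226,0])-st['position']))
for q in ['flywheel','axle_end','slot_home','tooth0']:
  for n,d in(('top',t),('side',s)):
    print(n,q,[(np.round(x['location']),round(x['score'],2)) for x in nets.pinpoint(n,q)])
print(proj(t,[510,226,265]),proj(s,[510,226,265]))
im=np.hstack([cv2.resize(t['pixels'][180:300,170:270],(400,480),interpolation=2),cv2.resize(s['pixels'][180:380,230:390],(384,480),interpolation=2)])
cv2.imwrite('pics/c3.png',im[...,::-1])
E
```

```text
[510.71031268 223.02013392 326.8733297 ] [ 0.12552743  0.99208914 -0.00141516] [  2.03612505   3.16652099 326.87141504]
top flywheel [(array([246., 204.]), 0.82), (array([151., 414.]), 0.67)]
side flywheel [(array([170., 270.]), 0.96), (array([201., 417.]), 0.81), (array([254., 297.]), 0.66), (array([276., 385.]), 0.3), (array([248., 230.]), 0.29)]
top axle_end [(array([168., 414.]), 0.78), (array([301., 424.]), 0.56)]
side axle_end [(array([278., 281.]), 0.87), (array([191., 400.]), 0.84), (array([173., 284.]), 0.76)]
top slot_home [(array([346., 148.]), 0.96), (array([130., 225.]), 0.61), (array([250., 214.]), 0.56)]
side slot_home [(array([314., 298.]), 0.78), (array([426., 412.]), 0.68), (array([272., 164.]), 0.59)]
top tooth0 [(array([244., 197.]), 0.93), (array([139., 418.]), 0.93), (array([319., 419.]), 0.7), (array([154., 308.]), 0.47)]
side tooth0 [(array([170., 423.]), 0.72), (array([220., 300.]), 0.68), (array([146., 265.]), 0.63)]
[np.float64(243.52858053883432), np.float64(203.0483322371118)] [np.float64(257.06890733824594), np.float64(296.7766097120181)]
```

View pics/c3.png

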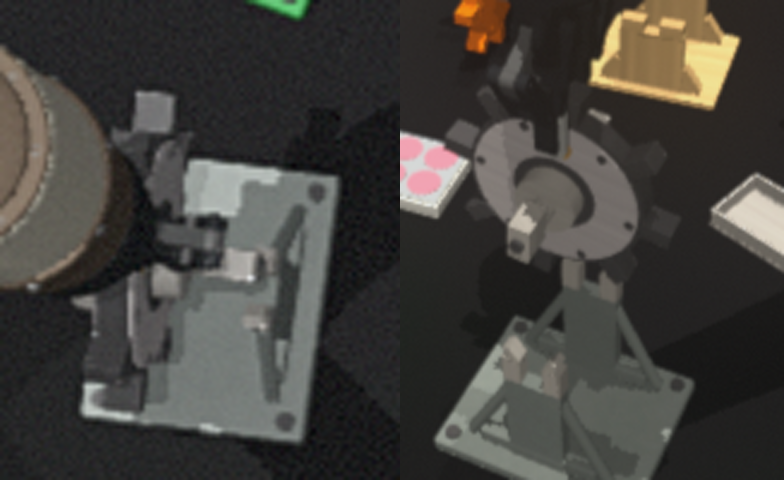

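The picture shows the flywheel hanging above the grey stand, with the axle roughly parallel to the slot line. The near end block in the top view is at about (246,230) and the slot at about (252,235). I'll check those numerically.

```bash
python3 - <<'E'
from h import *
t=img('top');s=img('side')
print('block',atz(t,(180+265/4,170+240/4),278),'slot',atz(t,(180+290/4,170+262/4),147))
# side: slot near upright (+y): finger tops crop (513,350),(553,372) ; block end face crop (520,232)
f=lambda u,v:(180+v/2.4,230+(u-400)/2.4)
print('side slot +y',atz(s,f(534,358),147), 'slot -y',atz(s,f(591,278),147),'block+y end',atz(s,f(516,246),263))
y=np.array([.125,.992,0]);o=np.array([510.2,226,0])
print('pred slots',o+49*y,o-49*y)
st=read_state();print(st['position'])
E
```

```text
block [503.01725898 167.95532924 278.        ] slot [501.29135071 174.28807406 147.        ]
side slot +y [513.43995534 281.57404397 147.        ] slot -y [497.57616211 199.20286972 147.        ] block+y end [519.60638942 284.86126197 263.        ]
pred slots [516.325 274.608   0.   ] [504.075 177.392   0.   ]
[510.85464764 223.76938648 327.36963642]
```

Request:
apply_moves(rows=[{"hand": -1, "delta_pos": [2.5, 2, 15], "yaw": 0}, {"hand": -1, "delta_pos": [2.5, 2, 35], "yaw": 0}, {"hand": -1, "delta_pos": [2.5, 2, 55], "yaw": 0}, {"hand": -1, "delta_pos": [2.5, 2, 72], "yaw": 0}, {"hand": -1, "delta_pos": [2.5, 2, 85], "yaw": 0}, {"hand": -1, "delta_pos": [2.5, 2, 94], "yaw": 0}, {"hand": -1, "delta_pos": [2.5, 2, 100], "yaw": 0}, {"hand": -1, "delta_pos": [2.5, 2, 105], "yaw": 0}, {"hand": -1, "delta_pos": [2.5, 2, 109], "yaw": 0}, {"hand": -1, "delta_pos": [2.5, 2, 112], "yaw": 0}, {"hand": -1, "delta_pos": [2.5, 2, 112], "yaw": 0}])

```text
clock: 8.37
position: [508.6, 226.3, 215.1]
ee_rot: [0.063, 0.998, -0.0, -0.0]
contact_force: [0.1, -0.5, -8.3]
gripper_width: 19.3
grasp_force: 60.1
```

```bash
python3 - <<'E'
from h import *
t=img('top');s=img('side')
st=read_state();print(st['position'],st['contact_force'],st['wrist_torque'])
im=cv2.resize(s['pixels'][220:380,230:390],(600,600),interpolation=2)
cv2.imwrite('pics/c4.png',im[...,::-1])
E
```

```text
[508.86508292 226.38576273 215.77801688] [ 0.10537074  0.72106519 -7.28537314] [-0.00669658 -0.02795734  0.0159845 ]
```

View pics/c4.png

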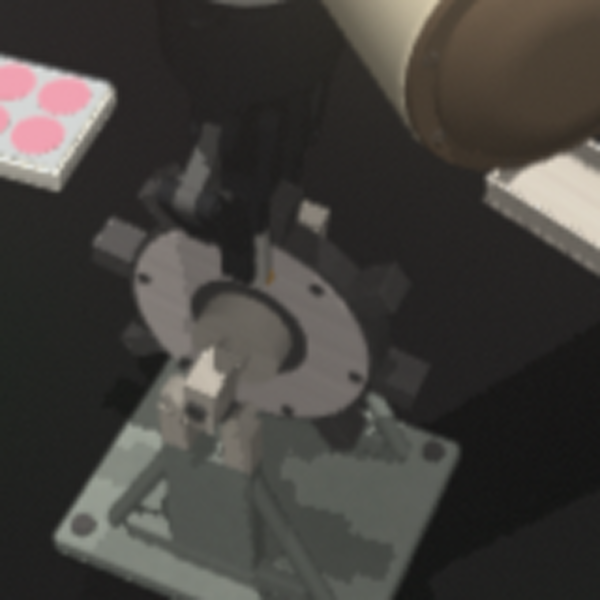

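The near end block sits between the two prongs of the slot, so it's aligned. I'm lowering it home gently.

Request:
apply_moves(rows=[{"hand": -1, "delta_pos": [0, 0, 4], "yaw": 0}, {"hand": -1, "delta_pos": [0, 0, 8], "yaw": 0}, {"hand": -1, "delta_pos": [0, 0, 12], "yaw": 0}, {"hand": -1, "delta_pos": [0, 0, 15], "yaw": 0}, {"hand": -1, "delta_pos": [0, 0, 18], "yaw": 0}, {"hand": -1, "delta_pos": [0, 0, 21], "yaw": 0}, {"hand": -1, "delta_pos": [0, 0, 23], "yaw": 0}, {"hand": -1, "delta_pos": [0, 0, 25], "yaw": 0}, {"hand": -1, "delta_pos": [0, 0, 25], "yaw": 0}])

```text
clock: 9.22
position: [508.7, 226.2, 189.9]
ee_rot: [0.063, 0.998, -0.0, 0.0]
contact_force: [2.4, 0.3, -10.1]
gripper_width: 19.0
grasp_force: 60.2
```

Request:
apply_moves(rows=[{"hand": -1, "delta_pos": [0, 0, 2], "yaw": 0}, {"hand": -1, "delta_pos": [0, 0, 3], "yaw": 0}, {"hand": -1, "delta_pos": [0, 0, 4], "yaw": 0}, {"hand": -1, "delta_pos": [0, 0, 4], "yaw": 0}])

```text
clock: 9.55
position: [509.0, 226.4, 188.5]
ee_rot: [0.062, 0.998, 0.0, 0.001]
contact_force: [-3.5, -1.3, 4.3]
gripper_width: 18.8
grasp_force: 62.0
```

The axle is home: the tool carries none of the flywheel's weight, and the TCP height of 188.5 matches. Next I release, rise, and turn the gripper 90° so the fingers can straddle tooth 0 for the feel test.

Request:
apply_moves(rows=[{"hand": 0.3, "delta_pos": [0, 0, -2], "yaw": 0}, {"hand": 0.3, "delta_pos": [0, 0, -3], "yaw": 0}, {"hand": 0.3, "delta_pos": [0, 0, -3], "yaw": 0}, {"hand": 0.3, "delta_pos": [0, 0, -25], "yaw": 0}, {"hand": 0.3, "delta_pos": [0, 0, -50], "yaw": 0}, {"hand": 0.3, "delta_pos": [0, 0, -75], "yaw": 0}, {"hand": 0.3, "delta_pos": [0, 0, -85], "yaw": 0.1}, {"hand": 0.3, "delta_pos": [0, 0, -85], "yaw": 0.2}, {"hand": 0.3, "delta_pos": [0, 0, -85], "yaw": 0.3}])

```text
clock: 10.3
position: [509.4, 226.8, 272.9]
ee_rot: [0.213, 0.977, 0.002, 0.001]
contact_force: [-0.5, -0.3, -0.1]
gripper_width: 55.5
grasp_force: 0.0
```

```bash
python3 - <<'E'
from h import *
s=img('side','c5s.png');t=img('top')
st=read_state();print(st['position'],st['joints'],st['contact_force'],st['gripper_width'])
for q in ['flywheel','axle_end','tooth0']:
  for n,d in(('top',t),('side',s)):
    for x in nets.pinpoint(n,q):
      z={'flywheel':125,'axle_end':125,'tooth0':202}[q]; p=atz(d,x['location'],z)
      if abs(p[0]-510)<100 and abs(p[1]-226)<100: print(n,q,np.round(x['location']),round(x['score'],2),p.round(1))
cv2.imwrite('pics/c5.png',cv2.resize(s['pixels'][220:370,230:390],(640,600),interpolation=2)[...,::-1])
E
```

```text
[509.01472328 226.47284841 271.82010152] [ 7.09669896e-01  2.57583922e-01 -1.37599374e-01  2.72181337e-04
 -1.17385116e+00 -2.70538607e+00] [-0.03206874  0.52491559  0.30962319] 55.34373376652324
top flywheel [253. 215.] 0.89 [501.8 224.6 125. ]
top flywheel [251. 216.] 0.2 [506.5 223.5 125. ]
side flywheel [311. 298.] 0.8 [511.6 221.6 125. ]
side axle_end [333. 285.] 0.63 [518.3 274.3 125. ]
top tooth0 [254. 208.] 0.59 [493.3 225.8 202. ]
side tooth0 [286. 301.] 0.95 [503.7 227.9 202. ]
```

View pics/c5.png

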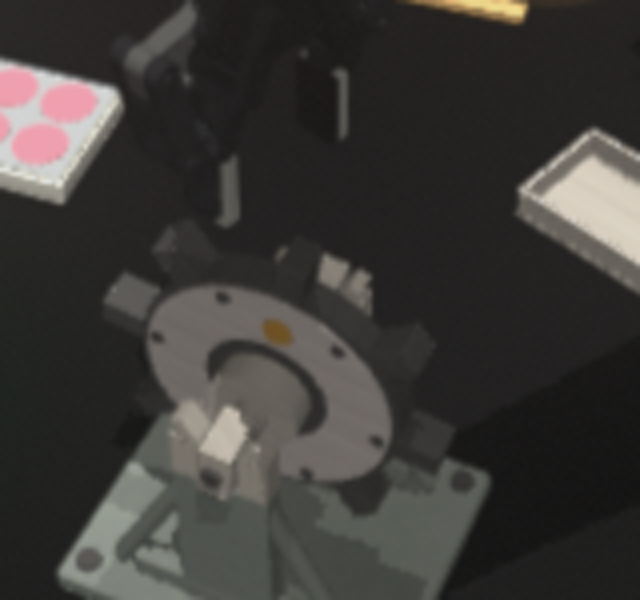

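The flywheel sits home in both slots, with its near block between the prongs at crop (222,440). Tooth 0 leans slightly toward -x and the brass plug is at crop (277,332). I'll turn the other way because joint 6 is near its limit.

Request:
apply_moves(rows=[{"hand": -0.15, "delta_pos": [7, -2.6, 0], "yaw": -0.125}, {"hand": -0.15, "delta_pos": [7, -2.6, 0], "yaw": -0.25}, {"hand": -0.15, "delta_pos": [7, -2.6, 0], "yaw": -0.375}, {"hand": -0.15, "delta_pos": [7, -2.6, 0], "yaw": -0.5}, {"hand": -0.15, "delta_pos": [7, -2.6, 0], "yaw": -0.625}, {"hand": -0.15, "delta_pos": [7, -2.6, 0], "yaw": -0.75}, {"hand": -0.15, "delta_pos": [7, -2.6, 0], "yaw": -0.875}, {"hand": -0.15, "delta_pos": [7, -2.6, 0], "yaw": -1.0}, {"hand": -0.15, "delta_pos": [7, -2.6, 0], "yaw": -1.125}, {"hand": -0.15, "delta_pos": [7, -2.6, 0], "yaw": -1.25}, {"hand": -0.15, "delta_pos": [7, -2.6, 0], "yaw": -1.375}, {"hand": -0.15, "delta_pos": [7, -2.6, 0], "yaw": -1.5}])

```text
clock: 11.7
position: [501.2, 226.8, 271.2]
ee_rot: [-0.515, 0.857, -0.0, -0.0]
contact_force: [-0.1, 0.4, 0.3]
gripper_width: 36.0
grasp_force: 0.0
```

Request:
apply_moves(rows=[{"hand": -0.15, "delta_pos": [0, 0, 0], "yaw": -0.125}, {"hand": -0.15, "delta_pos": [0, 0, 0], "yaw": -0.25}, {"hand": -0.15, "delta_pos": [0, 0, 0], "yaw": -0.371}, {"hand": -0.15, "delta_pos": [0, 0, 0], "yaw": -0.371}, {"hand": -0.15, "delta_pos": [0, 0, 0], "yaw": -0.371}])

```text
clock: 12.12
position: [501.2, 226.8, 271.2]
ee_rot: [-0.661, 0.751, -0.0, -0.0]
contact_force: [0.9, 0.2, 0.2]
gripper_width: 36.3
grasp_force: 0.0
```

```bash
cat >> h.py <<'E'
O=np.array([509.8,226.0]);XS=np.array([.992,-.125]);YS=np.array([.125,.992])
def force(n=6):
    F=[]
    for _ in range(n):
        imaging.get_image('top'); st=read_state();F.append(st['contact_force'])
    F=np.array(F); p=st['position']; xs=(p[:2]-O)@XS; ys=(p[:2]-O)@YS
    m=F.mean(0)
    print('t',round(st['clock'],2),'stand frame tcp',round(xs,1),round(ys,1),round(p[2],1),'w',round(st['gripper_width'],1),'Fx,Fy,Fz',(m[:2]@XS).round(2),(m[:2]@YS).round(2),m[2].round(2),'series',(F[:,:2]@XS).round(1))
E
python3 - <<'E'
from h import *
force(6);st=read_state();print(st['joints'].round(3),R.from_quat(st['ee_rot']).as_matrix()[:,1].round(3))
s=img('side')
for x in nets.pinpoint('side','tooth0'): print(x, atz(s,x['location'],202).round(1))
E
```

```text
t 12.42 stand frame tcp -8.7 -0.3 271.3 w 36.3 Fx,Fy,Fz -0.07 -0.18 -0.22 series [ 0.2  0.1 -0.1 -0.8 -0.3  0.4]
[ 0.72   0.247 -0.154  0.    -1.17  -0.845] [-0.992  0.125 -0.   ]
{'location': [283.6, 304.2], 'score': 0.74} [499.7 221.9 202. ]
{'location': [140.6, 263.5], 'score': 0.69} [ 741.8 -200.5  202. ]
{'location': [173.4, 424.6], 'score': 0.61} [ 346.3 -174.1  202. ]
```

Request:
apply_moves(rows=[{"hand": -0.15, "delta_pos": [0, 0, 20], "yaw": 0}, {"hand": -0.15, "delta_pos": [0, 0, 40], "yaw": 0}, {"hand": -0.15, "delta_pos": [0, 0, 50], "yaw": 0}, {"hand": -0.15, "delta_pos": [0, 0, 53], "yaw": 0}, {"hand": -0.15, "delta_pos": [0, 0, 53], "yaw": 0}, {"hand": -0.5, "delta_pos": [0, 0, 53], "yaw": 0}, {"hand": -0.5, "delta_pos": [0, 0, 53], "yaw": 0}, {"hand": -0.5, "delta_pos": [0, 0, 53], "yaw": 0}])

```text
clock: 13.18
position: [501.6, 227.1, 219.4]
ee_rot: [-0.662, 0.75, -0.0, 0.001]
contact_force: [-0.0, -0.1, 0.2]
gripper_width: 21.6
grasp_force: 0.1
```

```bash
python3 - <<'E'
from h import *
force(4)
s=img('side');cv2.imwrite('pics/c6.png',cv2.resize(s['pixels'][220:370,230:390],(640,600),interpolation=2)[...,::-1])
E
```

```text
t 13.38 stand frame tcp -8.5 -0.2 218.8 w 21.4 Fx,Fy,Fz 0.28 -0.48 0.18 series [-0.2  0.3  0.1  1. ]
```

View pics/c6.png

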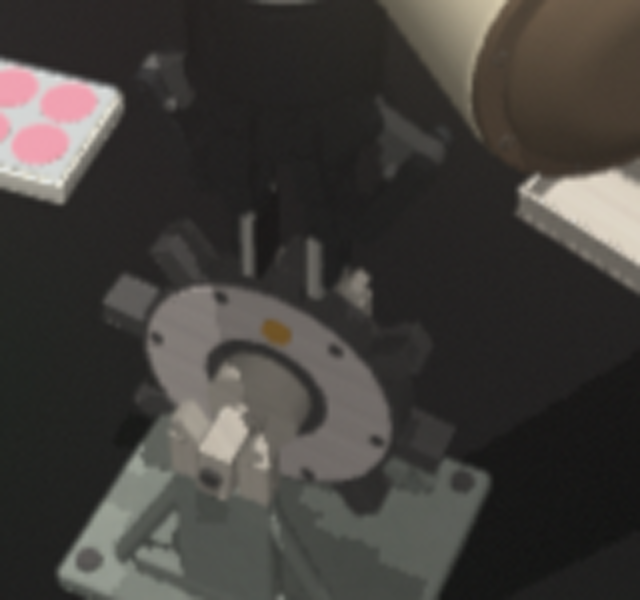

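The tooth stands freely between the two fingers, at crop x of about 248 and 315. Now the feel strokes, with readings at about +20°, 0°, -20° and 0°.

Request:
apply_moves(rows=[{"hand": -0.5, "delta_pos": [0, -4, 0], "yaw": 0}, {"hand": -0.5, "delta_pos": [0, -8, 0], "yaw": 0}, {"hand": -0.5, "delta_pos": [0, -12, 0], "yaw": 0}, {"hand": -0.5, "delta_pos": [0, -16, 0], "yaw": 0}, {"hand": -0.5, "delta_pos": [0, -20, 0], "yaw": 0}, {"hand": -0.5, "delta_pos": [0, -24, 0], "yaw": 0}, {"hand": -0.5, "delta_pos": [0, -28, 1], "yaw": 0}, {"hand": -0.5, "delta_pos": [0, -32, 2], "yaw": 0}, {"hand": -0.5, "delta_pos": [0, -34, 3], "yaw": 0}, {"hand": -0.5, "delta_pos": [0, -35, 3], "yaw": 0}])

```text
clock: 14.27
position: [536.4, 222.4, 215.0]
ee_rot: [-0.661, 0.75, -0.0, 0.0]
contact_force: [-1.8, 0.6, 1.4]
gripper_width: 21.3
grasp_force: 1.3
```

```bash
python3 -c "from h import *; force(7)"
```

```text
t 14.62 stand frame tcp 26.4 -0.2 215.2 w 21.2 Fx,Fy,Fz -0.4 0.2 0.45 series [-0.9 -1.  -0.2 -0.2 -0.2  0.3 -0.7]
```

Request:
apply_moves(rows=[{"hand": -0.5, "delta_pos": [0, 6, 0], "yaw": 0}, {"hand": -0.5, "delta_pos": [0, 11, -1], "yaw": 0}, {"hand": -0.5, "delta_pos": [0, 15, -2], "yaw": 0}, {"hand": -0.5, "delta_pos": [0, 19, -3], "yaw": 0}, {"hand": -0.5, "delta_pos": [0, 23, -3], "yaw": 0}, {"hand": -0.5, "delta_pos": [0, 27, -3], "yaw": 0}, {"hand": -0.5, "delta_pos": [0, 29, -3], "yaw": 0}, {"hand": -0.5, "delta_pos": [0, 30, -3], "yaw": 0}])

```text
clock: 15.28
position: [505.9, 226.3, 218.6]
ee_rot: [-0.662, 0.75, -0.0, 0.0]
contact_force: [0.6, -0.7, 1.2]
gripper_width: 21.3
grasp_force: 0.5
```

```bash
python3 -c "from h import *; force(7)"
```

```text
t 15.63 stand frame tcp -3.7 -0.4 218.0 w 20.7 Fx,Fy,Fz 0.05 0.13 -0.18 series [ 0.3  0.6 -0.3  0.   0.   0.2 -0.5]
```

Request:
apply_moves(rows=[{"hand": -0.5, "delta_pos": [0, 4, 0], "yaw": 0}, {"hand": -0.5, "delta_pos": [0, 8, 0], "yaw": 0}, {"hand": -0.5, "delta_pos": [0, 12, 0], "yaw": 0}, {"hand": -0.5, "delta_pos": [0, 16, 1], "yaw": 0}, {"hand": -0.5, "delta_pos": [0, 20, 2], "yaw": 0}, {"hand": -0.5, "delta_pos": [0, 22, 3], "yaw": 0}, {"hand": -0.5, "delta_pos": [0, 23.5, 3], "yaw": 0}])

```text
clock: 16.22
position: [482.2, 229.1, 215.1]
ee_rot: [-0.662, 0.75, 0.0, -0.0]
contact_force: [0.5, -0.1, 0.1]
gripper_width: 21.0
grasp_force: 0.3
```

```bash
python3 -c "from h import *; force(7)"
```

```text
t 16.57 stand frame tcp -27.1 -0.4 215.2 w 21.2 Fx,Fy,Fz 0.05 -0.07 0.08 series [ 0.1 -1.3  0.3  0.7  0.9 -0.4  0.2]
```

Request:
apply_moves(rows=[{"hand": -0.5, "delta_pos": [0, -6, 0], "yaw": 0}, {"hand": -0.5, "delta_pos": [0, -11, -1], "yaw": 0}, {"hand": -0.5, "delta_pos": [0, -15, -2], "yaw": 0}, {"hand": -0.5, "delta_pos": [0, -19, -3], "yaw": 0}, {"hand": -0.5, "delta_pos": [0, -23, -3], "yaw": 0}, {"hand": -0.5, "delta_pos": [0, -27, -3], "yaw": 0}, {"hand": -0.5, "delta_pos": [0, -29, -3], "yaw": 0}, {"hand": -0.5, "delta_pos": [0, -30.5, -3], "yaw": 0}])

```text
clock: 17.23
position: [513.4, 225.2, 218.2]
ee_rot: [-0.661, 0.75, 0.0, -0.0]
contact_force: [-2.9, 0.6, 2.3]
gripper_width: 21.4
grasp_force: 1.3
```

```bash
python3 -c "from h import *; force(7)"
```

```text
t 17.58 stand frame tcp 3.4 -0.3 218.2 w 21.4 Fx,Fy,Fz -0.61 -0.1 0.34 series [-1.  -1.7 -0.9 -1.5 -0.   0.4  0.5]
```

Forces relax on hold, so only in-motion readings count. Pushing towards +x needs about 2–3 N and towards -x only about 0.5 N, so the heavy side is roughly level on the -x side. I'll turn it in the sinking direction (top towards -x) and read the force while moving.

Request:
apply_moves(rows=[{"hand": -0.4, "delta_pos": [0, 5, 0], "yaw": 0}, {"hand": -0.4, "delta_pos": [0, 10, 0], "yaw": 0}, {"hand": -0.4, "delta_pos": [0, 14, 0], "yaw": 0}])

```text
clock: 17.83
position: [498.6, 227.1, 218.3]
ee_rot: [-0.662, 0.75, 0.0, 0.0]
contact_force: [0.3, 0.2, 0.1]
gripper_width: 25.2
grasp_force: 0.0
```

Request:
apply_moves(rows=[{"hand": -0.4, "delta_pos": [0, 4, 0], "yaw": 0}, {"hand": -0.4, "delta_pos": [0, 8, 0], "yaw": 0}])

```text
clock: 18.0
position: [490.9, 228.2, 218.5]
ee_rot: [-0.662, 0.75, -0.0, 0.0]
contact_force: [0.9, -0.3, -0.4]
gripper_width: 25.9
grasp_force: 0.3
```

Request:
apply_moves(rows=[{"hand": -0.4, "delta_pos": [0, 4, 0], "yaw": 0}, {"hand": -0.4, "delta_pos": [0, 8, 0], "yaw": 0}])

```text
clock: 18.17
position: [482.9, 229.2, 218.4]
ee_rot: [-0.662, 0.75, -0.0, 0.0]
contact_force: [0.4, -0.8, -0.8]
gripper_width: 25.7
grasp_force: 0.3
```

Request:
apply_moves(rows=[{"hand": -0.4, "delta_pos": [0, 4, 0], "yaw": 0}, {"hand": -0.4, "delta_pos": [0, 8, 0], "yaw": 0}, {"hand": -0.4, "delta_pos": [0, 12, 0], "yaw": 0}])

```text
clock: 18.42
position: [471.0, 230.6, 218.3]
ee_rot: [-0.662, 0.75, -0.0, 0.0]
contact_force: [-0.0, 0.2, 0.0]
gripper_width: 25.6
grasp_force: 0.2
```

Request:
apply_moves(rows=[{"hand": -0.4, "delta_pos": [0, -2, 0], "yaw": 0}, {"hand": -0.4, "delta_pos": [0, -2, -22], "yaw": 0}, {"hand": -0.4, "delta_pos": [0, -5, -24], "yaw": 0}, {"hand": -0.4, "delta_pos": [0, -40, -24], "yaw": 0}, {"hand": -0.4, "delta_pos": [0, -64, -24], "yaw": 0}, {"hand": -0.4, "delta_pos": [0, -64, -24], "yaw": 0}, {"hand": -0.4, "delta_pos": [0, -64, 0], "yaw": 0}, {"hand": -0.4, "delta_pos": [0, -64, 0], "yaw": 0}, {"hand": -0.4, "delta_pos": [0, -64, 0], "yaw": 0}])

```text
clock: 19.17
position: [534.2, 222.0, 217.1]
ee_rot: [-0.661, 0.75, 0.0, -0.002]
contact_force: [-0.2, 0.5, 0.1]
gripper_width: 25.4
grasp_force: 0.0
```

```bash
python3 - <<'E'
from h import *
force(3)
s=img('side')
im=s['pixels'][220:370,230:390]
cv2.imwrite('pics/c7.png',cv2.resize(im,(640,600),interpolation=2)[...,::-1])
for x in nets.pinpoint('side','tooth0')[:3]: print(x)
E
```

```text
t 19.32 stand frame tcp 25.5 -0.0 219.3 w 25.8 Fx,Fy,Fz 0.27 -0.35 0.57 series [0.  0.6 0.1]
{'location': [292.3, 315.6], 'score': 0.88}
{'location': [170.8, 423.3], 'score': 0.67}
```

View pics/c7.png

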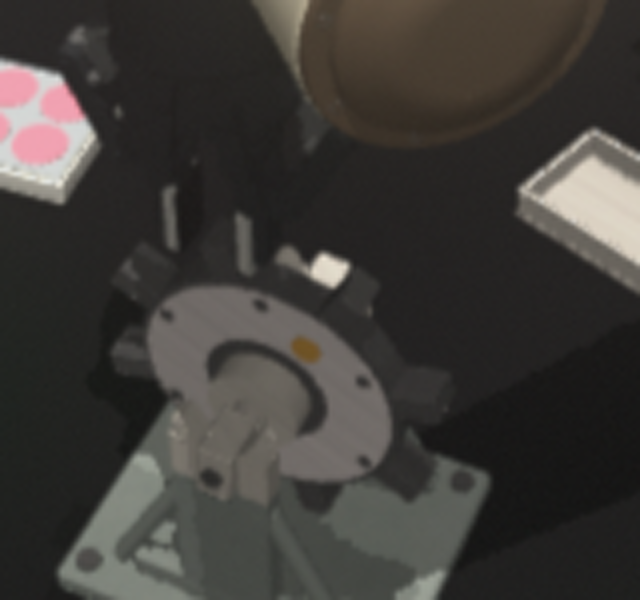

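The next tooth (45° on from tooth 0) now stands between the fingers, and the plug has moved right to crop (306,350). I'll continue in the sinking direction with in-motion readings.

Request:
apply_moves(rows=[{"hand": -0.4, "delta_pos": [0, 5, 0], "yaw": 0}, {"hand": -0.4, "delta_pos": [0, 10, 0], "yaw": 0}, {"hand": -0.4, "delta_pos": [0, 14, 0], "yaw": 0}])

```text
clock: 19.67
position: [520.5, 224.4, 218.8]
ee_rot: [-0.662, 0.75, -0.0, 0.0]
contact_force: [-0.1, -1.6, -0.6]
gripper_width: 25.6
grasp_force: 0.2
```

Request:
apply_moves(rows=[{"hand": -0.4, "delta_pos": [0, 5, 0], "yaw": 0}, {"hand": -0.4, "delta_pos": [0, 10, 0], "yaw": 0}])

```text
clock: 19.83
position: [510.5, 225.6, 218.5]
ee_rot: [-0.662, 0.75, 0.0, 0.0]
contact_force: [-0.4, 0.8, 0.8]
gripper_width: 25.5
grasp_force: 0.1
```

Request:
apply_moves(rows=[{"hand": -0.4, "delta_pos": [0, 5, 0], "yaw": 0}, {"hand": -0.4, "delta_pos": [0, 10, 0], "yaw": 0}])

```text
clock: 20.0
position: [500.6, 226.8, 218.4]
ee_rot: [-0.662, 0.75, -0.0, 0.0]
contact_force: [0.1, 0.8, 0.3]
gripper_width: 25.8
grasp_force: 0.1
```

Request:
apply_moves(rows=[{"hand": -0.4, "delta_pos": [0, 5, 0], "yaw": 0}, {"hand": -0.4, "delta_pos": [0, 10, 0], "yaw": 0}])

```text
clock: 20.17
position: [490.7, 228.1, 218.3]
ee_rot: [-0.662, 0.75, 0.0, -0.0]
contact_force: [-0.9, 0.1, -0.3]
gripper_width: 25.6
grasp_force: 0.1
```

Request:
apply_moves(rows=[{"hand": -0.4, "delta_pos": [0, 5, 0], "yaw": 0}, {"hand": -0.4, "delta_pos": [0, 10, 0], "yaw": 0}])

```text
clock: 20.33
position: [480.8, 229.3, 218.2]
ee_rot: [-0.662, 0.75, 0.0, -0.0]
contact_force: [1.3, -0.0, -0.7]
gripper_width: 25.3
grasp_force: 0.1
```

Request:
apply_moves(rows=[{"hand": -0.4, "delta_pos": [0, 5, 0], "yaw": 0}, {"hand": -0.4, "delta_pos": [0, 10, 0], "yaw": 0}])

```text
clock: 20.5
position: [470.9, 230.6, 218.3]
ee_rot: [-0.662, 0.75, -0.0, 0.0]
contact_force: [0.3, 0.9, -0.9]
gripper_width: 25.4
grasp_force: 0.1
```

Request:
apply_moves(rows=[{"hand": -0.4, "delta_pos": [0, -2, 0], "yaw": 0}, {"hand": -0.4, "delta_pos": [0, -2, -22], "yaw": 0}, {"hand": -0.4, "delta_pos": [0, -5, -24], "yaw": 0}, {"hand": -0.4, "delta_pos": [0, -40, -24], "yaw": 0}, {"hand": -0.4, "delta_pos": [0, -64, -24], "yaw": 0}, {"hand": -0.4, "delta_pos": [0, -64, -24], "yaw": 0}, {"hand": -0.4, "delta_pos": [0, -64, 0], "yaw": 0}, {"hand": -0.4, "delta_pos": [0, -64, 0], "yaw": 0}, {"hand": -0.4, "delta_pos": [0, -64, 0], "yaw": 0}])

```text
clock: 21.25
position: [534.3, 222.0, 217.1]
ee_rot: [-0.661, 0.75, 0.0, -0.002]
contact_force: [-0.8, -0.1, 0.4]
gripper_width: 25.8
grasp_force: 0.0
```

```bash
python3 - <<'E'
from h import *
force(3)
s=img('side')
for x in nets.pinpoint('side','tooth0')[:3]: print(x)
E
```

```text
t 21.4 stand frame tcp 25.5 -0.0 219.3 w 25.9 Fx,Fy,Fz 0.28 -0.51 -0.04 series [ 0.5 -0.8  1.2]
{'location': [317.3, 334.7], 'score': 0.95}
{'location': [171.6, 422.5], 'score': 0.71}
```

The pull is at its greatest around here, so the bottom lies further on. Next stroke.

Request:
apply_moves(rows=[{"hand": -0.4, "delta_pos": [0, 5, 0], "yaw": 0}, {"hand": -0.4, "delta_pos": [0, 10, 0], "yaw": 0}, {"hand": -0.4, "delta_pos": [0, 14, 0], "yaw": 0}])

```text
clock: 21.75
position: [520.5, 224.4, 218.8]
ee_rot: [-0.662, 0.75, -0.0, 0.0]
contact_force: [-0.3, -0.9, 0.7]
gripper_width: 25.9
grasp_force: 0.2
```

Request:
apply_moves(rows=[{"hand": -0.4, "delta_pos": [0, 5, 0], "yaw": 0}, {"hand": -0.4, "delta_pos": [0, 10, 0], "yaw": 0}])

```text
clock: 21.92
position: [510.5, 225.7, 218.5]
ee_rot: [-0.662, 0.75, -0.0, 0.0]
contact_force: [0.5, 0.4, -0.6]
gripper_width: 25.3
grasp_force: 0.2
```

Request:
apply_moves(rows=[{"hand": -0.4, "delta_pos": [0, 5, 0], "yaw": 0}, {"hand": -0.4, "delta_pos": [0, 10, 0], "yaw": 0}])

```text
clock: 22.08
position: [500.7, 226.9, 218.5]
ee_rot: [-0.662, 0.75, -0.0, 0.0]
contact_force: [0.5, -0.7, 1.1]
gripper_width: 26.0
grasp_force: 0.3
```

Request:
apply_moves(rows=[{"hand": -0.4, "delta_pos": [0, 5, 0], "yaw": 0}, {"hand": -0.4, "delta_pos": [0, 10, 0], "yaw": 0}])

```text
clock: 22.25
position: [490.8, 228.1, 218.4]
ee_rot: [-0.662, 0.75, -0.0, 0.0]
contact_force: [0.8, 0.5, 0.1]
gripper_width: 25.8
grasp_force: 0.4
```

Request:
apply_moves(rows=[{"hand": -0.4, "delta_pos": [0, 5, 0], "yaw": 0}, {"hand": -0.4, "delta_pos": [0, 10, 0], "yaw": 0}])

```text
clock: 22.42
position: [480.8, 229.3, 218.2]
ee_rot: [-0.662, 0.75, -0.0, -0.0]
contact_force: [0.9, -0.5, -0.8]
gripper_width: 25.9
grasp_force: 0.4
```

Request:
apply_moves(rows=[{"hand": -0.4, "delta_pos": [0, 5, 0], "yaw": 0}, {"hand": -0.4, "delta_pos": [0, 10, 0], "yaw": 0}])

```text
clock: 22.58
position: [471.0, 230.6, 218.3]
ee_rot: [-0.662, 0.75, -0.0, 0.0]
contact_force: [1.3, -0.0, -0.7]
gripper_width: 25.5
grasp_force: 0.5
```

Request:
apply_moves(rows=[{"hand": -0.4, "delta_pos": [0, -2, 0], "yaw": 0}, {"hand": -0.4, "delta_pos": [0, -2, -22], "yaw": 0}, {"hand": -0.4, "delta_pos": [0, -5, -24], "yaw": 0}, {"hand": -0.4, "delta_pos": [0, -40, -24], "yaw": 0}, {"hand": -0.4, "delta_pos": [0, -64, -24], "yaw": 0}, {"hand": -0.4, "delta_pos": [0, -64, -24], "yaw": 0}, {"hand": -0.4, "delta_pos": [0, -64, 0], "yaw": 0}, {"hand": -0.4, "delta_pos": [0, -64, 0], "yaw": 0}, {"hand": -0.4, "delta_pos": [0, -64, 0], "yaw": 0}])

```text
clock: 23.33
position: [534.2, 222.0, 217.1]
ee_rot: [-0.661, 0.75, 0.0, -0.002]
contact_force: [-0.5, 0.4, -0.2]
gripper_width: 25.8
grasp_force: 0.0
```

```bash
python3 - <<'E'
from h import *
force(3)
s=img('side')
for x in nets.pinpoint('side','tooth0')[:3]: print(x)
E
```

```text
t 23.48 stand frame tcp 25.4 -0.1 219.3 w 25.8 Fx,Fy,Fz 0.2 0.2 0.31 series [ 0.7  0.1 -0.2]
{'location': [172.6, 423.6], 'score': 0.96}
{'location': [338.0, 332.0], 'score': 0.7}
```

Request:
apply_moves(rows=[{"hand": -0.4, "delta_pos": [0, 5, 0], "yaw": 0}, {"hand": -0.4, "delta_pos": [0, 10, 0], "yaw": 0}, {"hand": -0.4, "delta_pos": [0, 14, 0], "yaw": 0}])

```text
clock: 23.83
position: [520.9, 224.5, 219.1]
ee_rot: [-0.662, 0.75, -0.0, 0.001]
contact_force: [2.2, -0.8, 1.4]
gripper_width: 25.6
grasp_force: 0.7
```

Request:
apply_moves(rows=[{"hand": -0.4, "delta_pos": [0, 5, 0], "yaw": 0}, {"hand": -0.4, "delta_pos": [0, 10, 0], "yaw": 0}])

```text
clock: 24.0
position: [510.8, 225.7, 218.8]
ee_rot: [-0.662, 0.75, -0.0, 0.001]
contact_force: [1.2, -0.2, 0.7]
gripper_width: 25.6
grasp_force: 0.7
```

Request:
apply_moves(rows=[{"hand": -0.4, "delta_pos": [0, 5, 0], "yaw": 0}, {"hand": -0.4, "delta_pos": [0, 10, 0], "yaw": 0}])

```text
clock: 24.17
position: [500.8, 226.9, 218.5]
ee_rot: [-0.662, 0.75, -0.0, 0.0]
contact_force: [2.1, -0.4, 1.2]
gripper_width: 25.4
grasp_force: 1.0
```

Request:
apply_moves(rows=[{"hand": -0.4, "delta_pos": [0, 5, 0], "yaw": 0}, {"hand": -0.4, "delta_pos": [0, 10, 0], "yaw": 0}])

```text
clock: 24.33
position: [490.9, 228.2, 218.4]
ee_rot: [-0.662, 0.75, -0.0, 0.0]
contact_force: [1.9, 0.0, 0.3]
gripper_width: 25.7
grasp_force: 1.0
```

Request:
apply_moves(rows=[{"hand": -0.4, "delta_pos": [0, 5, 0], "yaw": 0}, {"hand": -0.4, "delta_pos": [0, 10, 0], "yaw": 0}])

```text
clock: 24.5
position: [480.7, 229.2, 217.9]
ee_rot: [-0.662, 0.75, 0.0, -0.0]
contact_force: [3.0, -0.4, -0.9]
gripper_width: 25.6
grasp_force: 1.0
```

Request:
apply_moves(rows=[{"hand": -0.4, "delta_pos": [0, 5, 0], "yaw": 0}, {"hand": -0.4, "delta_pos": [0, 10, 0], "yaw": 0}])

```text
clock: 24.67
position: [470.9, 230.5, 218.1]
ee_rot: [-0.662, 0.75, -0.0, -0.0]
contact_force: [2.7, -0.9, -0.8]
gripper_width: 25.7
grasp_force: 1.1
```

Request:
apply_moves(rows=[{"hand": -0.4, "delta_pos": [0, -6, 0], "yaw": 0}, {"hand": -0.4, "delta_pos": [0, -12, 0], "yaw": 0}, {"hand": -0.4, "delta_pos": [0, -17, 0], "yaw": 0}])

```text
clock: 24.92
position: [488.3, 228.3, 218.2]
ee_rot: [-0.661, 0.75, 0.0, -0.001]
contact_force: [-1.9, 1.1, 2.2]
gripper_width: 25.5
grasp_force: 1.2
```

Request:
apply_moves(rows=[{"hand": -0.4, "delta_pos": [0, -5, 0], "yaw": 0}, {"hand": -0.4, "delta_pos": [0, -10, 0], "yaw": 0}])

```text
clock: 25.08
position: [498.4, 226.9, 218.0]
ee_rot: [-0.661, 0.75, 0.0, -0.001]
contact_force: [-0.9, 0.4, 0.9]
gripper_width: 25.4
grasp_force: 1.0
```

Request:
apply_moves(rows=[{"hand": -0.4, "delta_pos": [0, -5, 0], "yaw": 0}, {"hand": -0.4, "delta_pos": [0, -10, 0], "yaw": 0}])

```text
clock: 25.25
position: [508.5, 225.7, 218.1]
ee_rot: [-0.661, 0.75, 0.0, -0.0]
contact_force: [-1.8, 0.3, 1.2]
gripper_width: 25.4
grasp_force: 1.0
```

Request:
apply_moves(rows=[{"hand": -0.4, "delta_pos": [0, -5, 0], "yaw": 0}, {"hand": -0.4, "delta_pos": [0, -10, 0], "yaw": 0}])

```text
clock: 25.42
position: [518.5, 224.5, 218.2]
ee_rot: [-0.661, 0.75, 0.0, -0.0]
contact_force: [-2.3, -0.1, 1.1]
gripper_width: 25.7
grasp_force: 1.2
```

Request:
apply_moves(rows=[{"hand": -0.4, "delta_pos": [0, -5, 0], "yaw": 0}, {"hand": -0.4, "delta_pos": [0, -10, 0], "yaw": 0}])

```text
clock: 25.58
position: [528.3, 223.2, 218.2]
ee_rot: [-0.662, 0.75, 0.0, -0.0]
contact_force: [-2.5, -0.4, 1.1]
gripper_width: 25.2
grasp_force: 1.2
```

Request:
apply_moves(rows=[{"hand": -0.4, "delta_pos": [0, -5, 0], "yaw": 0}, {"hand": -0.4, "delta_pos": [0, -10, 0], "yaw": 0}])

```text
clock: 25.75
position: [537.7, 221.9, 217.5]
ee_rot: [-0.661, 0.75, 0.0, -0.001]
contact_force: [-2.8, 0.8, -1.2]
gripper_width: 25.8
grasp_force: 1.2
```

```bash
cat > fit.py <<'E'
from h import *
from scipy.optimize import least_squares,brentq
H=71.;W=12.8
# index tooth offset deg, dir, tcp world x, y, g, Fx
D=[(0,1,536.4,222.4,1.3,-1.8,21.3),(0,-1,505.9,226.3,.5,.6,21.3),(0,-1,482.2,229.1,.3,.5,21),(0,1,513.4,225.2,1.3,-2.9,21.4),
(0,-1,490.9,228.2,.3,.9,25.7),(0,-1,482.9,229.2,.3,.4,25.7),(0,-1,471,230.6,.2,0,25.7)]
X=[(520.5,224.4),(510.5,225.6),(500.7,226.9),(490.8,228.1),(480.8,229.3),(470.9,230.6)]
for k,g,F in((1,[.2,.1,.1,.1,.1,.1],[-.1,-.4,.1,-.9,1.3,.3]),(2,[.2,.2,.3,.4,.4,.5],[-.3,.5,.5,.8,.9,1.3]),(3,[.7,.7,1,1,1,1.1],[2.2,1.2,2.1,1.9,3,2.7])):
    D+=[(k,-1,*X[i],g[i],F[i],25.7) for i in range(6)]
D+=[(3,1,488.3,228.3,1.2,-1.9,25.5),(3,1,498.4,226.9,1.,-.9,25.5),(3,1,508.5,225.7,1.,-1.8,25.5),(3,1,518.5,224.5,1.2,-2.3,25.5),(3,1,528.3,223.2,1.2,-2.5,25.5),(3,1,537.7,221.9,1.2,-2.8,25.5)]
def tooth(xs,d,w):  # angle (rad, + towards +x) and lever
    s=-d; xf=s*(xs+s*w/2)            # mirror so the finger is on the + side
    def x(th):
        r=84 if th>0 else (H+7*np.sin(th))/np.cos(th)
        return r*np.sin(th)+7*np.cos(th)-xf
    th=brentq(x,-.9,.7); z=84*np.cos(th)-7*np.sin(th) if th>0 else H
    return s*th,z
rows=[]
for k,d,x,y,g,F,w in D:
    th,z=tooth((np.array([x,y])-O)@XS,d,w); rows.append((th-k*np.pi/4,d,z/1000,g,-F*d))
A=np.array(rows)
def mod(q,a):  # torque needed = .13 + d*M*sin(th-th0)
    return (.13+a[:,1]*q[1]*np.sin(a[:,0]-q[2]))/a[:,2]
def res(q): f=mod(q,A); return np.r_[(f*q[0]-A[:,3])/.08,(f-A[:,4])/.5]
if __name__=='__main__':
    r=least_squares(res,[.45,.1,-2.4]);c=np.linalg.inv(r.jac.T@r.jac)
    print(r.x,np.sqrt(np.diag(c)),'th0 deg',np.degrees(r.x[2]),'chi2',2*r.cost,len(r.fun))
    print(np.c_[np.degrees(A[:,0]).round(1),A[:,1],A[:,3],(mod(r.x,A)*r.x[0]).round(2),A[:,4],mod(r.x,A).round(2)])
E
python3 fit.py
```

```text
[ 0.54494718  0.11483461 -2.54193058] [0.01051736 0.00289193 0.02150005] th0 deg -145.6418939444511 chi2 83.0867843725601 62
[[ 1.840e+01  1.000e+00  1.300e+00  1.240e+00  1.800e+00  2.280e+00]
 [-2.000e-01 -1.000e+00  5.000e-01  5.000e-01  6.000e-01  9.100e-01]
 [-1.920e+01 -1.000e+00  3.000e-01  2.900e-01  5.000e-01  5.300e-01]
 [-0.000e+00  1.000e+00  1.300e+00  1.260e+00  2.900e+00  2.320e+00]
 [-1.060e+01 -1.000e+00  3.000e-01  3.700e-01  9.000e-01  6.900e-01]
 [-1.690e+01 -1.000e+00  3.000e-01  3.100e-01  4.000e-01  5.700e-01]
 [-2.560e+01 -1.000e+00  2.000e-01  2.400e-01  0.000e+00  4.300e-01]
 [-3.350e+01 -1.000e+00  2.000e-01  1.600e-01 -1.000e-01  2.900e-01]
 [-4.050e+01 -1.000e+00  1.000e-01  1.300e-01 -4.000e-01  2.300e-01]
 [-4.770e+01 -1.000e+00  1.000e-01  1.200e-01  1.000e-01  2.300e-01]
 [-5.570e+01 -1.000e+00  1.000e-01  1.200e-01 -9.000e-01  2.100e-01]
 [-6.350e+01 -1.000e+00  1.000e-01  1.200e-01  1.300e+00  2.300e-01]
 [-7.060e+01 -1.000e+00  1.000e-01  1.500e-01  3.000e-01  2.700e-01]
 [-7.850e+01 -1.000e+00  2.000e-01  1.600e-01 -3.000e-01  3.000e-01]
 [-8.550e
[... 464 characters left out ...]
.200e+00]
 [-1.377e+02 -1.000e+00  1.000e+00  8.800e-01  2.100e+00  1.610e+00]
 [-1.457e+02 -1.000e+00  1.000e+00  1.000e+00  1.900e+00  1.830e+00]
 [-1.535e+02 -1.000e+00  1.000e+00  1.120e+00  3.000e+00  2.050e+00]
 [-1.606e+02 -1.000e+00  1.100e+00  1.230e+00  2.700e+00  2.250e+00]
 [-1.543e+02  1.000e+00  1.200e+00  8.000e-01  1.900e+00  1.460e+00]
 [-1.469e+02  1.000e+00  1.000e+00  8.600e-01  9.000e-01  1.580e+00]
 [-1.398e+02  1.000e+00  1.000e+00  9.300e-01  1.800e+00  1.700e+00]
 [-1.325e+02  1.000e+00  1.200e+00  1.200e+00  2.300e+00  2.200e+00]
 [-1.246e+02  1.000e+00  1.200e+00  1.310e+00  2.500e+00  2.410e+00]
 [-1.172e+02  1.000e+00  1.200e+00  1.420e+00  2.800e+00  2.600e+00]]
```

The fit is clean: the heavy side is down at disc position -145.6° from the start, which puts the tooth now in hand 10.6° past vertical towards -x. The two directions also balance there. I'll push it to that position, back off and rise.

Request:
apply_moves(rows=[{"hand": -0.4, "delta_pos": [0, 6, 0], "yaw": 0}, {"hand": -0.4, "delta_pos": [0, 12, 0], "yaw": 0}, {"hand": -0.4, "delta_pos": [0, 18, 0], "yaw": 0}, {"hand": -0.4, "delta_pos": [0, 23, 0], "yaw": 0}, {"hand": -0.4, "delta_pos": [0, 28, 0], "yaw": 0}, {"hand": -0.4, "delta_pos": [0, 33, 0], "yaw": 0}, {"hand": -0.4, "delta_pos": [0, 38, 0], "yaw": 0}, {"hand": -0.4, "delta_pos": [0, 42, 0], "yaw": 0}, {"hand": -0.4, "delta_pos": [0, 45, 0], "yaw": 0}, {"hand": -0.4, "delta_pos": [0, 47, 0], "yaw": 0}, {"hand": -0.4, "delta_pos": [0, 47.4, 0], "yaw": 0}, {"hand": -0.4, "delta_pos": [0, 47.4, 0], "yaw": 0}])

```text
clock: 26.75
position: [490.9, 228.2, 218.4]
ee_rot: [-0.662, 0.75, -0.0, 0.0]
contact_force: [1.9, 1.1, 1.6]
gripper_width: 25.7
grasp_force: 0.8
```

```bash
python3 - <<'E'
from h import *
import fit
st=read_state(); xs=(st['position'][:2]-O)@XS; print(st['position'],xs,np.degrees(fit.tooth(xs,-1,25.7)[0])-135, st['grasp_force'])
E
```

```text
[490.86734472 228.23064459 218.43988932] -19.060024615523524 -145.63514459154874 0.8104055339936167
```

Request:
apply_moves(rows=[{"hand": -0.3, "delta_pos": [0, -4, 0], "yaw": 0}, {"hand": -0.3, "delta_pos": [0, -4, 0], "yaw": 0}, {"hand": -0.3, "delta_pos": [0, -4, -20], "yaw": 0}, {"hand": -0.3, "delta_pos": [0, -4, -40], "yaw": 0}, {"hand": 0.3, "delta_pos": [0, -19, -54], "yaw": 0}, {"hand": 0.3, "delta_pos": [0, -19, -54], "yaw": 0}])

```text
clock: 27.25
position: [512.0, 226.1, 275.0]
ee_rot: [-0.661, 0.75, -0.001, 0.002]
contact_force: [1.0, 0.8, 1.2]
gripper_width: 52.9
grasp_force: 0.0
```

Request:
apply_moves(rows=[{"hand": 0.3, "delta_pos": [0, 0, 0], "yaw": 0.125}, {"hand": 0.3, "delta_pos": [0, 0, 0], "yaw": 0.25}, {"hand": 0.3, "delta_pos": [0, 0, 0], "yaw": 0.375}, {"hand": 0.3, "delta_pos": [0, 0, 0], "yaw": 0.5}, {"hand": 0.3, "delta_pos": [0, 0, 0], "yaw": 0.625}, {"hand": 0.3, "delta_pos": [0, 0, 0], "yaw": 0.75}, {"hand": 0.3, "delta_pos": [0, 0, 0], "yaw": 0.875}, {"hand": 0.3, "delta_pos": [0, 0, 0], "yaw": 1.0}, {"hand": 0.3, "delta_pos": [0, 0, 0], "yaw": 1.125}, {"hand": 0.3, "delta_pos": [0, 0, 0], "yaw": 1.25}, {"hand": 0.3, "delta_pos": [0, 0, 0], "yaw": 1.375}, {"hand": 0.3, "delta_pos": [0, 0, 0], "yaw": 1.5}])

```text
clock: 28.25
position: [508.7, 225.2, 270.6]
ee_rot: [0.031, 1.0, -0.001, -0.002]
contact_force: [-0.2, 0.3, 0.3]
gripper_width: 55.2
grasp_force: 0.0
```

Request:
apply_moves(rows=[{"hand": 0.3, "delta_pos": [0, 0, 0], "yaw": 0.071}, {"hand": 0.3, "delta_pos": [0, 0, 0], "yaw": 0.071}, {"hand": 0.3, "delta_pos": [0, 0, 0], "yaw": 0.071}])

```text
clock: 28.5
position: [509.0, 225.4, 271.1]
ee_rot: [0.062, 0.998, -0.001, -0.001]
contact_force: [-0.3, -0.7, 0.7]
gripper_width: 55.6
grasp_force: 0.0
```

```bash
python3 - <<'E'
from h import *
force(2);st=read_state();print(R.from_quat(st['ee_rot']).as_matrix()[:,1].round(3))
s=img('side');t=img('top')
for n,d,z in(('side',s,125),('top',t,125)):
  for q in('flywheel','axle_end','tooth0'):
    for x in nets.pinpoint(n,q):
      p=atz(d,x['location'],z)
      if abs(p[0]-510)<110 and abs(p[1]-226)<110: print(n,q,x['location'],round(x['score'],2),p.round(1))
cv2.imwrite('pics/c8.png',cv2.resize(s['pixels'][220:370,230:390],(640,600),interpolation=2)[...,::-1])
E
```

```text
t 28.6 stand frame tcp -0.4 -0.5 271.6 w 55.6 Fx,Fy,Fz -0.08 0.29 0.32 series [ 0.2 -0.4]
[ 0.124  0.992 -0.001]
side flywheel [311.3, 298.0] 0.88 [512.4 222.1 125. ]
side axle_end [335.1, 282.5] 0.71 [521.1 279.5 125. ]
side tooth0 [341.5, 320.5] 0.92 [454.9 273.1 125. ]
top flywheel [250.5, 214.1] 0.71 [507.9 227.  125. ]
top axle_end [242.8, 195.5] 0.55 [525.9 270.5 125. ]
top tooth0 [269.9, 218.0] 0.84 [462.7 217.3 125. ]
```

View pics/c8.png

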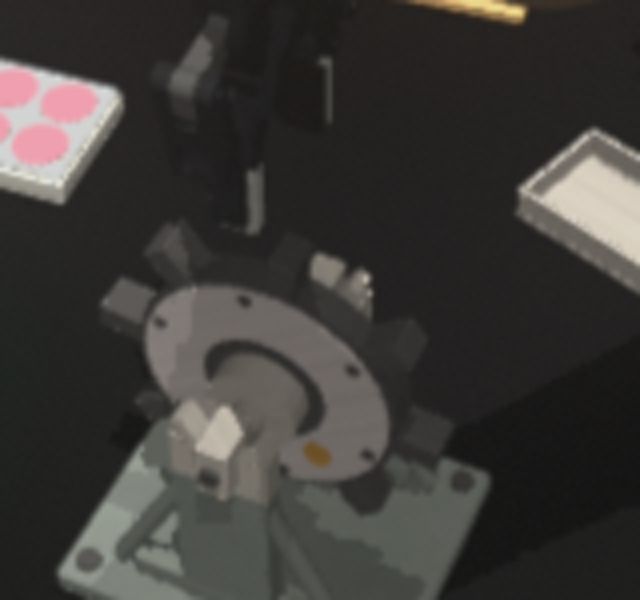

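The plug is now at lower right (crop 318,455), consistent with a 145° turn, and the axle is still home. I'm descending to grip the disc faces.

Request:
apply_moves(rows=[{"hand": 0.3, "delta_pos": [0, 1, 25], "yaw": 0}, {"hand": 0.3, "delta_pos": [0, 1, 50], "yaw": 0}, {"hand": 0.3, "delta_pos": [0, 1, 70], "yaw": 0}, {"hand": 0.3, "delta_pos": [0, 1, 80], "yaw": 0}, {"hand": 0.3, "delta_pos": [0, 1, 82], "yaw": 0}, {"hand": 0.3, "delta_pos": [0, 1, 82], "yaw": 0}, {"hand": -0.4, "delta_pos": [0, 1, 82], "yaw": 0}, {"hand": -1, "delta_pos": [0, 1, 82], "yaw": 0}, {"hand": -1, "delta_pos": [0, 1, 82], "yaw": 0}, {"hand": -1, "delta_pos": [0, 1, 82], "yaw": 0}, {"hand": -1, "delta_pos": [0, 1, 82], "yaw": 0}, {"hand": -1, "delta_pos": [0, 1, 82], "yaw": 0}])

```text
clock: 30.0
position: [510.3, 226.7, 191.8]
ee_rot: [0.062, 0.998, 0.0, 0.001]
contact_force: [-0.8, -1.2, 5.8]
gripper_width: 19.4
grasp_force: 59.4
```

```bash
python3 - <<'E'
from h import *
force(4);st=read_state();print(st['grasp_force'],st['position'])
s=img('side');t=img('top')
for n,d,z in(('side',s,125),('top',t,125)):
  for q in('flywheel','axle_end','tooth0'):
    for x in nets.pinpoint(n,q):
      p=atz(d,x['location'],z)
      if abs(p[0]-510)<110 and abs(p[1]-226)<110: print(n,q,x['location'],round(x['score'],2),p.round(1))
E
```

```text
t 30.2 stand frame tcp 0.5 0.7 191.9 w 19.1 Fx,Fy,Fz -0.94 -2.06 6.09 series [-0.9 -0.6 -0.7 -1.5]
59.442282021045685 [510.36476802 226.67023339 191.87615828]
side flywheel [309.8, 295.6] 0.74 [517.6 220.  125. ]
side axle_end [335.1, 283.9] 0.63 [518.8 278.8 125. ]
side tooth0 [340.6, 322.0] 0.76 [453.  270.6 125. ]
top flywheel [251.3, 213.8] 0.7 [506.  227.7 125. ]
top tooth0 [271.1, 215.9] 0.75 [460.  222.1 125. ]
```

The disc is gripped at about 60 N and still home, with tooth 0 within 2 px of where it was. I'm handing in.

```bash
python3 -c "from h import *; print(workorder.job_done())"
```

```text
the job is handed in; nothing more can be done
None
```

I handed the job in: the flywheel's axle is home in the grey stand and the disc is held in a grip of about 60 N, with the heavy side straight down by my fit of the turning forces (fit error 1–2°); `job_done()` returned no verdict.

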